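# Fit the green fuse in the bench fuse base

## Task

The bench supply's fuse base is empty. Take the cartridge fuse with the green band out of its compartment in the sloped fuse rack, lay it lengthwise in the mouths of the two spring clips on the base and let go of it, then press down on its middle until both of its metal caps have snapped fully home, centred endwise in the clips. Leave the fuses with the red and the blue band in the rack, and do not ram the fuse: the ceramic cracks.

Things in the scene. Friction and masses are not known exactly. Their poses are not given: they have to be found in the camera images.
- fuse_green: The fuse to fit: a cylinder of 22 mm diameter and 58 mm length, about 60 g, white ceramic with a 13 mm long silver cap at each end and a 13 mm wide green band round the middle. Origin at its centre; its own y axis runs along the cylinder (both ends are alike; it may roll about that axis). It starts in one of the rack's compartments, across it, on the sloped floor against the lip.
- fuse_red: Another fuse, the same but with a red band, in another compartment. It stays there. Origin and axes as for the green one.
- fuse_blue: Another fuse, the same but with a blue band, in another compartment. It stays there. Origin and axes as for the green one.
- fuse_rack: Fixed grey sheet-steel rack, 252 mm wide (its y), 126 mm deep (its x), origin on the bench under its middle, low open front at -x. Three compartments, each 82 mm wide inside, middles at y = -84, 0, 84 mm. Floor 22 mm above the bench at the front, rising 8 degrees to the back. Dividers and sides stand at most 30 mm above the floor (12 mm near the front); the back panel ends 72 mm above the bench.
- lip (a point): Middle of the top inner edge of the rack's front lip (2 mm sheet), 60 mm in front of the rack's origin, 27 mm above the bench; axes as the rack. A fuse at rest lies along the lip, its axis 8 mm behind this edge and 34 mm above the bench. Fingertips closing across the fuse should stay above the lip; there is free floor behind the fuse.
- fuse_base: Fixed black moulded fuse base, 46 mm wide (its x), 138 mm long (its y), on a steel plate 82 x 170 x 4 mm; origin under its middle (on a 2 mm mat); heights are above it. The fuse lies along its y. Between the clip pairs a black rib 30 mm long stands 14 to 22 mm either side of the fuse's axis, top at 39 mm: fingers astride the fuse meet the ribs before it is home. End barriers end 36 mm up.
- seat (a point): Where the fuse's centre lies when home: midway between the clip pairs, 36 mm above the base's origin; axes as the base. Merely laid in the mouths, the fuse rests with its axis about 51 mm up. A push of about 15 N down on top of its middle spreads the arms; they snap over it and it drops on its saddles, top at 47 mm. If one end stays up, push nearer to that end.
- clip_a (a point): Middle of the top of the clip pair at y = - 24 mm on the base, 52 mm above the base's origin: two brass arms, 10 mm wide along the base's y. Their flared mouth, 33 mm wide at the top, narrows to 16 mm at a neck 9 mm lower. Each arm is a spring hinged at its foot that gives way outward. No arm stands in the 38 mm between the two pairs.
- clip_b (a point): Middle of the top of the clip pair at y = + 24 mm on the base, 52 mm above the base's origin: two brass arms, 10 mm wide along the base's y. Their flared mouth, 33 mm wide at the top, narrows to 16 mm at a neck 9 mm lower. Each arm is a spring hinged at its foot that gives way outward. No arm stands in the 38 mm between the two pairs.
There are look-alikes about, which are no part of the job. Leave any orange look-alike of the fuse_green alone.

How it is judged:
By the outcome, as a careful person would: the job done as asked, in the order asked, and still so for the second after the job is handed in, with the robot touching nothing.
It also fails if it takes over 40 s, if anything falls off the work surface, if the arm or the gripper's body presses on something with over 40 N, if the wrist force passes 120 N, or if a joint passes its speed limit or range.

## Robot

A 6-joint arm with a two-finger parallel gripper is mounted at the origin on a cart in front of the work surface, level with it; the furniture and walls round the work are solid. World frame = base frame: x ahead of the robot, y to its left, z up, the work surface at z = 0. Lengths are in m, angles in degrees, forces in N, time in s.
With the tool pointing down it reaches from about 0.3 to 0.75 m from the base axis. Payload 8.5 kg.
Tool frame: the origin (TCP) lies at the very end of the fingers, on their centre line; the grasp point (between the pads) lies 19 mm behind it; z points along the fingers, y is the line along which they close (so a half turn about z gives the same grasp; the last joint's range is limited). The gripper opens to 85 mm and grips with 20 to 120 N. Pads are 22 mm wide; open, the fingers measure 114 mm over their backs; the gripper's body (76 mm by 85 mm) begins 54 mm behind the grasp point. The pads swing forward as they close: fully open they stand 13 mm farther back than shut.
Start: joints at [54.643, 21.807, 74.336, -0, 83.858, -12.336], TCP at [0.215, 0.506, 0.231] pointing down, gripper open.
Joint ranges: [-178.18, 178.18], [-50.72, 133.34], [12.68, 142.11], [-81.47, 261.47], [9.98, 163.14], [-165.26, 165.26]. Speed limits (degrees/s): [136.94, 136.94, 180, 180, 180, 180].

## Interface

Orientations are given as a 3x3 rotation matrix whose columns are the frame's x, y, z axes.
In Python, from rig import observe, cams, ticket gives the robot as it stands.
- The arm moves only by the tool move_arm, never from a script. Its arguments are lists of equal length, an entry for each row: "jaw": the finger opening in cm, from 0 to 8.54; "dp": the shift along the tool's x, y, z in cm, a list of three; "turn": the turn, a rotation vector about the tool's x, y, z in rad, a list of three. In form: {"jaw": [jaw, ...], "dp": [[tx, ty, tz], ...], "turn": [[wx, wy, wz], ...]}. A call has 1 to 12 rows; each row shifts and turns the commanded pose from where the row before left it, along the tool's axes as they then stand; what a row does not reach is not made up. A row lasts 1/12 s, in which the tool goes at most 41.7 mm and 7.16 degrees, less where a joint would pass 70% of its speed; a pose out of reach is approached as far as the arm can. A call is refused whole if a number of a shift passes 4.17 or a number of a turn 0.125, either way. A call with a gripper value outside its range is refused whole. The fingers move at their own pace and stop on an object; "force" is the grip in N (left out, the last holds). Time passes only in rows, so rows that do not move let the fingers close. It gives the time, the measured TCP pose, the force, the opening and the grip force at its end, in the units of the state.
- observe(): the state, without advancing time (a new reading comes with each control period).
- cams.get_image(name): name is "scene" or "side" or "wrist"; returns (picture, depth): 400x640x3 uint8, red, green, blue; 400x640 float32, m along the optical axis (not along the pixel's ray), 0 where there is no reading.
- cams.calibration(name): a dict with "vertical_fov" (degrees; the focal length in pixels is half the picture's height over the tangent of half this angle, whatever the lens; pixels are square), "cx", "cy" (the principal point, pixels), "view" (4x4, takes a point from world to camera coordinates); the wrist camera has in their place "tool_from_camera" (4x4, takes a point from camera to tool coordinates, whose origin is the TCP and whose axes are the flange's). Camera axes: x right, y up, looking along -z (the intrinsics and any distortion apply to the point x, -y, -z); pixel columns grow to the right and rows downward; lengths in m; the calibration is good to about 2 mm. The wrist camera is an equidistant fisheye: a pixel r from the principal point sees the ray r / f radians off the axis. A picture is of the moment at which its call begins: read the wrist's pose just before it. calibration takes no time and is no camera call.
- ticket.close_job(): hands the job in; it is judged then, once.
Trained networks look in the newest picture that a camera, given by its name, has taken for a name from the list of things; names that differ only in an ending like _2 or _b are one class to them, and where a whole thing is asked for, a point or a joint stands for the part that bears it (a point fixed in the world has none). Each returns a list of dicts, best first, with "p" (0 to 1); they miss things now and then, are a little off and sometimes report something else, mostly with a low value. They report only what shows in the picture. A call takes as long as a camera call. They do not tell look-alikes from the thing itself.
- cams.spot_in(camera, query): "box" ([centre column, centre row, width, height] as shares, 0 to 1, of the picture: columns of its width, rows of its height, round what is visible of it).
- cams.outline_of(camera, query): "mask" (400x640 bool, what is visible of it) and "box" ([centre column, centre row, width, height] as shares, 0 to 1, of the picture: columns of its width, rows of its height, round what is visible of it).
- cams.mark_of(camera, query): "location" ([column, row] as shares, 0 to 1, of the picture: columns of its width, rows of its height: a listed point, or the origin of a listed thing).
The state is a dict: "time_s": time; "q": joint angles; "qvel": joint speeds; "joint_efforts": joint torques, N m; "position": TCP position; "tool_rot": TCP orientation; "ft_force": force on the tool from outside, world axes, zero at the start; "wrist_torque": the same for the moment, N m; "grip_width": finger opening in m; "gripper_force": force on a finger pad.
Only numpy, scipy, OpenCV 4.12 (cv2) and the standard library are available. Lean on these libraries where they do the work, as an engineer would, in place of code of your own. Each camera call takes 0.05 s, during which the arm holds its last target. There are 200 camera calls.

## Working session

There is one attempt and no reset: what is moved stays moved. The work goes in short steps, Python scripts to look and compute and a tool call to move; the robot and the scene stay as the last step left them, time stands still between calls to the robot, and variables do not carry over. Pictures are saved under pics/ and viewed, at most 10 in all, crops included, and the job is handed in when it is done.

Besides the shell and the picture viewer there is one more tool, called after "Emit:" in YAML: its name, and indented under it one key for each argument. move_arm: Moves the arm, as the interface text tells. Its arguments: {"type":"object","properties":{"jaw":{"type":"array","items":{"type":"number"}},"dp":{"type":"array","items":{"type":"array","items":{"type":"number"}}},"turn":{"type":"array","items":{"type":"array","items":{"type":"number"}}},"force":{"type":"number"}},"required":["jaw","dp","turn"]}

```bash
mkdir -p pics; ls
cat > h.py <<'E'
import numpy as np, cv2
from rig import observe, cams, ticket
def pix2w(name,u,v,d):
    c=cams.calibration(name); f=200/np.tan(np.radians(c['vertical_fov']/2))
    u,v,d=map(np.asarray,(u,v,d))
    p=np.stack([(u-c['cx'])/f*d,-(v-c['cy'])/f*d,-d,np.ones_like(d,float)],-1)
    return (p@np.linalg.inv(np.array(c['view'])).T)[...,:3]
def save(n,im): cv2.imwrite('pics/'+n,im[...,::-1])
E
python3 - <<'E'
from h import *
ims=[]
for n in('scene','side'):
    im,d=cams.get_image(n); np.savez(f'{n}.npz',im=im,d=d); save(n+'.png',im)
    c=cams.calibration(n); print(n,c['vertical_fov'],c['cx'],c['cy'],[k for k in c])
    for q in ('fuse_green','fuse_rack','fuse_base','seat','clip_a','lip'):
        for r in cams.mark_of(n,q)[:4]:
            u,v=np.array(r['location'])*[640,400]
            ui,vi=int(np.clip(u,0,639)),int(np.clip(v,0,399))
            print(q,round(r['p'],2),round(u),round(v),pix2w(n,u,v,float(d[vi,ui])).round(3),im[vi,ui])
print(observe())
E
```

```text
pics
scene 48.0894168955227 321.8043701218207 198.27433752619982 ['vertical_fov', 'cx', 'cy', 'view']
fuse_green 0.73 299 176 [0.448 0.213 0.041] [132 129 117]
fuse_green 0.73 241 170 [0.35  0.359 0.018] [240 143  93]
fuse_green 0.64 314 215 [0.4   0.078 0.021] [242 124  40]
fuse_rack 0.75 302 169 [0.482 0.252 0.03 ] [75 74 76]
fuse_base 0.67 286 161 [0.459 0.297 0.042] [114  49  45]
seat 0.62 406 254 [ 0.488 -0.152  0.021] [30 31 30]
clip_a 0.84 418 251 [ 0.494 -0.177  0.046] [180 144  72]
clip_a 0.63 396 243 [ 0.513 -0.098 -0.002] [75 75 74]
lip 0.77 285 166 [0.454 0.295 0.025] [75 72 73]
side 46.30818506220714 316.2597280173007 194.91931083698734 ['vertical_fov', 'cx', 'cy', 'view']
fuse_green 0.95 338 306 [0.347 0.371 0.017] [188 110  61]
fuse_green 0.7 337 213 [0.401 0.104 0.019] [178 105  59]
fuse_green 0.69 295 236 [0.454 0.238 0.045] [150 144 137]
fuse_rack 0.84 254 265 [0.498 0.341 0.048] [ 97  98 100]
fuse_base 0.67 326 163 [ 0.471 -0.114  0.023] [125 110  93]
seat 0.64 327 155 [ 0.479 -0.16   0.021] [28 27 33]
clip_a 0.92 324 143 [ 0.494 -0.193  0.039] [61 70 76]
lip 0.82 
[... 197 characters left out ...]
8571429e+01, -1.23355336e+01]), 'qvel': array([ 0.01604457, -0.06241523,  0.01285733, -0.08246877, -0.07300861,
        0.04191468]), 'joint_efforts': array([ 1.63154564e-03, -4.48251808e+01, -2.31435210e+01, -2.26901680e-04,
        5.99949017e-04,  3.73412703e-06]), 'position': array([0.21508344, 0.50618593, 0.2313066 ]), 'tool_rot': array([[-9.20355284e-01,  3.91083303e-01, -2.51332356e-05],
       [ 3.91083304e-01,  9.20355284e-01, -1.03591913e-05],
       [ 1.90801994e-05, -1.93633253e-05, -1.00000000e+00]]), 'ft_force': array([-0.22772745, -0.04284134, -0.70938094]), 'wrist_torque': array([-0.03103856,  0.0017846 ,  0.01186164]), 'gripper_force': 0.0, 'grip_width': 0.08517844846915601}
```

Run:
```python
from h import *
a=np.load('scene.npz')['im'];b=np.load('side.npz')['im']
A=cv2.resize(a[120:300,200:480],(800,514),interpolation=cv2.INTER_CUBIC);save('sc.png',A)
B=cv2.resize(b[120:340,180:420],(654,600),interpolation=cv2.INTER_CUBIC);save('si.png',B)
```

```text
(no output)
```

View pics/sc.png

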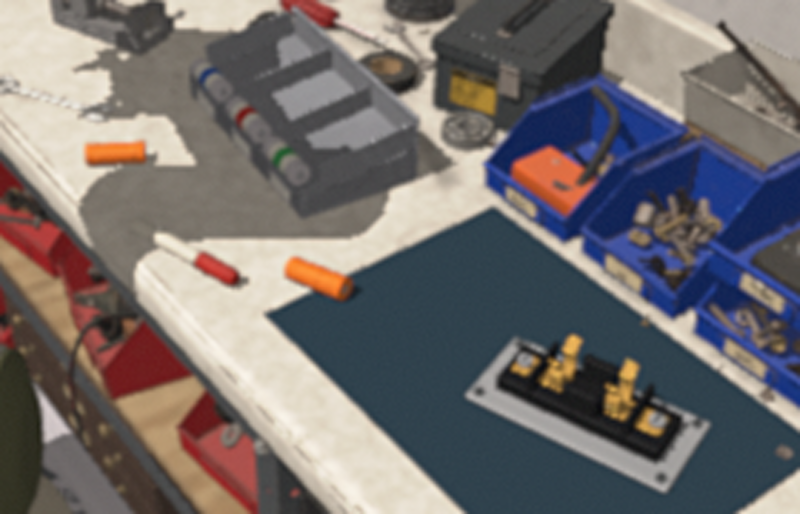

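View pics/si.png

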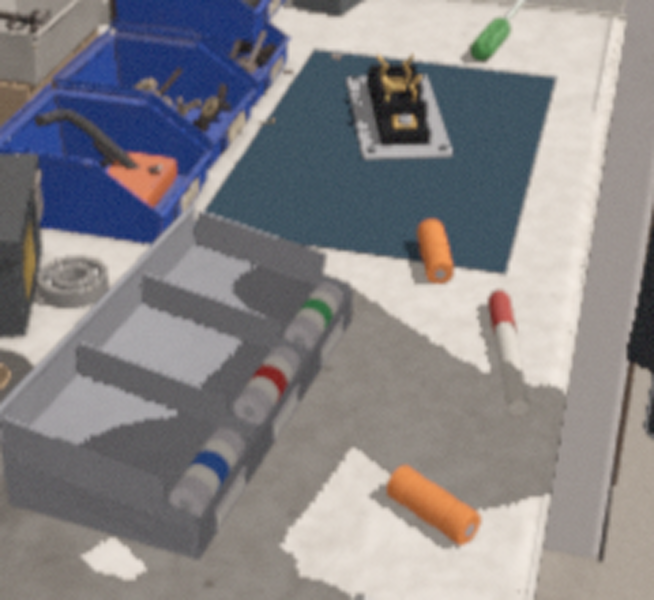

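The green fuse is in the nearest compartment: scene px (300,175), side px (297,233). The red and blue fuses sit further left, and the orange look-alikes lie loose on the bench. The base is at scene px ~(406,262).

Run:
```python
from h import *
for n,(r0,r1,c0,c1) in (('scene',(135,200,262,320)),('side',(220,310,240,312))):
    z=np.load(n+'.npz');im=z['im'];d=z['d']
    hsv=cv2.cvtColor(im,cv2.COLOR_RGB2HSV).astype(int)
    for col,lo,hi in(('g',45,85),('r',0,8),('b',100,125)):
        h=hsv[...,0];m=(hsv[...,1]>100)&(((h>=lo)&(h<=hi))|((col=='r')&(h>172)))&(d>0)
        m[:r0]=0;m[r1:]=0;m[:,:c0]=0;m[:,c1:]=0
        v,u=np.nonzero(m); p=pix2w(n,u,v,d[v,u]); print(n,col,len(u),u.mean().round(1),v.mean().round(1),np.median(p,0).round(4))
    # plane ray helper: brass & plate
    h=hsv; x0=(370,460,225,300) if n=='scene' else (300,360,130,185)
    c0,c1,r0,r1=x0
    m=np.zeros(d.shape,bool);m[r0:r1,c0:c1]=1
    vv,uu=np.nonzero(m&(d>0));p=pix2w(n,uu,vv,d[vv,uu])
    k=(hsv[vv,uu,1]>110)&(hsv[vv,uu,0]>12)&(hsv[vv,uu,0]<32)&(p[:,2]>.036); print('brass hi',k.sum())
    q=p[k]
    crit=(3,50,1e-4);_,l,c=cv2.kmeans(q.astype(np.float32),2,None,crit,5,0);print(c.round(4))
    # plate: bright grey
    k=(hsv[vv,uu,1]<40)&(hsv[vv,uu,2]>120)&(abs(p[:,2]-.006)<.012)
    R=cv2.minAreaRect((p[k][:,:2]*1000).astype(np.float32));print('plate',k.sum(),R)
    if n=='scene': print('brassmean',q.min(0),q.max(0))
```

```text
scene g 14 297.9 173.9 [0.4494 0.2234 0.0423]
scene r 18 284.9 159.6 [0.4602 0.3043 0.0414]
scene b 11 272.0 145.5 [0.4693 0.3904 0.0411]
brass hi 140
[[ 0.4875 -0.1826  0.0453]
 [ 0.4699 -0.1353  0.0451]]
plate 1061 ((520.53955078125, -147.97784423828125), (220.50534057617188, 200.3251495361328), 40.087005615234375)
brassmean [ 0.44641229 -0.20393486  0.03611398] [ 0.505352   -0.12060175  0.05779067]
side g 27 297.0 232.4 [0.4535 0.2258 0.0448]
side r 56 279.8 257.7 [0.463  0.3062 0.044 ]
side b 67 258.0 289.6 [0.4728 0.393  0.045 ]
brass hi 42
[[ 0.4735 -0.1327  0.0458]
 [ 0.4916 -0.1726  0.0418]]
plate 1038 ((479.9499816894531, -229.4923553466797), (173.22010803222656, 314.1780090332031), 14.890153884887695)
```

Emit:
move_arm:
  jaw: [6,6,6,6,6,6,6,6,6,6,6]
  dp:
    - [0,0,0]
    - [0,0,0]
    - [0,0,0]
    - [0,0,0]
    - [0,0,0]
    - [0,0,0]
    - [0,0,0]
    - [0,0,0]
    - [0,0,0]
    - [0,0,0]
    - [0,0,0]
  turn:
    - [0,0,0.117]
    - [0,0,0.117]
    - [0,0,0.117]
    - [0,0,0.117]
    - [0,0,0.117]
    - [0,0,0.117]
    - [0,0,0.117]
    - [0,0,0.117]
    - [0,0,0.117]
    - [0,0,0.117]
    - [0,0,0.117]
  force: 50

```text
time_s: 1.62
position: [0.2151, 0.5062, 0.2313]
tool_rot: [[0.123, 0.992, -0.0], [0.992, -0.123, 0.0], [0.0, -0.0, -1.0]]
ft_force: [0.5, -0.4, 0.5]
grip_width: 0.0601
gripper_force: 0.0
```

Emit:
move_arm:
  jaw: [6,6,6,6,6,6,6,6,6,6,6,6]
  dp:
    - [-2.15,2.14,0.5]
    - [-2.15,2.14,0.5]
    - [-2.15,2.14,0.5]
    - [-2.15,2.14,0.5]
    - [-2.15,2.14,0.5]
    - [-2.15,2.14,0.5]
    - [-2.15,2.14,0.5]
    - [-2.15,2.14,0.5]
    - [-2.15,2.14,0.5]
    - [-2.15,2.14,0.5]
    - [-2.15,2.14,0.5]
    - [-2.15,2.14,0.5]
  turn:
    - [0,0,0]
    - [0,0,0]
    - [0,0,0]
    - [0,0,0]
    - [0,0,0]
    - [0,0,0]
    - [0,0,0]
    - [0,0,0]
    - [0,0,0]
    - [0,0,0]
    - [0,0,0]
    - [0,0,0]

```text
time_s: 2.62
position: [0.4405, 0.2184, 0.1712]
tool_rot: [[0.118, 0.993, 0.0], [0.993, -0.118, 0.0], [0.0, 0.0, -1.0]]
ft_force: [0.2, 0.6, 0.3]
grip_width: 0.0597
gripper_force: 0.0
```

```bash
cat >> h.py <<'E'
def wray(u,v):
    c=cams.calibration('wrist'); f=200/np.tan(np.radians(c['vertical_fov']/2))
    x=np.asarray(u)-c['cx'];y=np.asarray(v)-c['cy'];r=np.hypot(x,y)+1e-9;t=r/f
    return np.stack([np.sin(t)*x/r,-np.sin(t)*y/r,-np.cos(t)],-1)
def wpix(u,v,d,s):
    c=cams.calibration('wrist'); T=np.array(c['tool_from_camera'])
    ray=wray(u,v); p=ray/(-ray[...,2:])*np.asarray(d)[...,None]
    p=p@T[:3,:3].T+T[:3,3]
    return p@np.array(s['tool_rot']).T+s['position']
def wplane(u,v,z,s):
    T=np.array(cams.calibration('wrist')['tool_from_camera']);R=np.array(s['tool_rot'])
    o=R@T[:3,3]+s['position'];ray=wray(u,v)@T[:3,:3].T@R.T
    return o+ray*((z-o[2])/ray[...,2])[...,None]
E
python3 - <<'E'
from h import *
s=observe();im,d=cams.get_image('wrist');save('w1.png',im)
np.savez('w1.npz',im=im,d=d,R=s['tool_rot'],p=s['position'])
print(np.array(cams.calibration('wrist')['tool_from_camera']).round(3))
hsv=cv2.cvtColor(im,cv2.COLOR_RGB2HSV).astype(int);h=hsv[...,0]
m=(h>45)&(h<85)&(hsv[...,1]>100)
n,l,st,ce=cv2.connectedComponentsWithStats(m.astype(np.uint8))
for i in range(1,n):
    if st[i,4]>30:
        v,u=np.nonzero((l==i)&(d>0));print(st[i],ce[i],np.median(wpix(u,v,d[v,u],s),0).round(4))
for r in cams.outline_of('wrist','fuse_green')[:5]:
    k=r['mask']&(d>0);v,u=np.nonzero(k);p=wpix(u,v,d[v,u],s);mid=np.median(p,0)
    q=p[p[:,2]>p[:,2].max()-.005]
    w,V=np.linalg.eigh(np.cov(p[:,:2].T));a=V[:,1];t=(p[:,:2]-mid[:2])@a;t=(t[:,None]*a) 
    pr=(p[:,:2]-mid[:2])@a
    print(round(r['p'],2),u.mean().round(),v.mean().round(),mid.round(4),'axis',a.round(3),'ends',pr.min().round(4),pr.max().round(4),'ctr',(mid[:2]+a*(pr.min()+pr.max())/2).round(4))
E
```

```text
[[ 0.     0.951  0.309  0.079]
 [ 1.    -0.     0.    -0.   ]
 [ 0.     0.309 -0.951 -0.143]
 [ 0.     0.     0.     1.   ]]
[330 180  21  12 222] [340.06756757 185.32882883] [0.4567 0.2226 0.044 ]
0.9 213.0 60.0 [0.3493 0.3566 0.0198] axis [-0.858  0.513] ends -0.0263 0.0434 ctr [0.342 0.361]
0.64 340.0 183.0 [0.4566 0.225  0.0434] axis [0.115 0.993] ends -0.0312 0.0269 ctr [0.4563 0.2229]
0.61 299.0 296.0 [0.3976 0.0912 0.0211] axis [-0.326  0.945] ends -0.0508 0.0247 ctr [0.4019 0.0789]
```

View pics/w1.png

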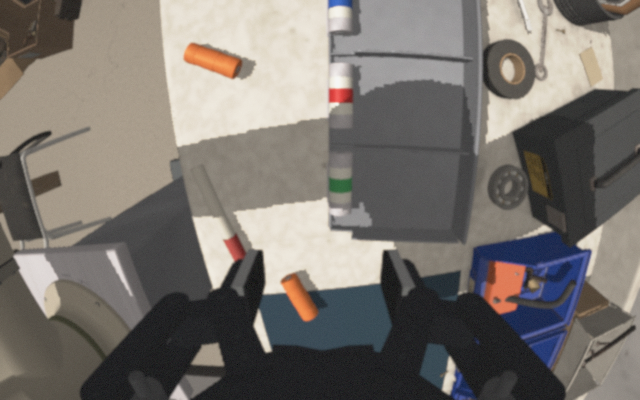

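The wrist view shows the green fuse at px (340,185), aligned with the tool, and 6 mm / 15 mm from the TCP. I'll descend to it now.

Emit:
move_arm:
  jaw: [4.5,4.5,4.5,4.5,4.5,4.5,4.5,4.5]
  dp:
    - [0.62,1.54,0]
    - [0,0,3]
    - [0,0,3]
    - [0,0,3]
    - [0,0,2]
    - [0,0,1.6]
    - [0,0,1.0]
    - [0,0,0.6]
  turn:
    - [0,0,0]
    - [0,0,0]
    - [0,0,0]
    - [0,0,0]
    - [0,0,0]
    - [0,0,0]
    - [0,0,0]
    - [0,0,0]

```text
time_s: 3.38
position: [0.455, 0.2245, 0.0282]
tool_rot: [[0.117, 0.993, -0.002], [0.993, -0.117, -0.0], [-0.0, -0.002, -1.0]]
ft_force: [-0.3, 0.4, -0.4]
grip_width: 0.0448
gripper_force: 0.0
```

Emit:
move_arm:
  jaw: [3.2,2.6,2.2,1.8,1.8,1.8]
  dp:
    - [0,0,0]
    - [0,0,0]
    - [0,0,0]
    - [0,0,0]
    - [0,0,0]
    - [0,0,0]
  turn:
    - [0,0,0]
    - [0,0,0]
    - [0,0,0]
    - [0,0,0]
    - [0,0,0]
    - [0,0,0]

```text
time_s: 3.88
position: [0.4571, 0.2243, 0.0305]
tool_rot: [[0.118, 0.993, 0.004], [0.993, -0.118, 0.001], [0.001, 0.004, -1.0]]
ft_force: [4.0, 0.3, 6.2]
grip_width: 0.0202
gripper_force: 49.1
```

Emit:
move_arm:
  jaw: [3.4,3.4,3.4,3.4]
  dp:
    - [0,0,0]
    - [0,0,0]
    - [0,0,0.35]
    - [0,0,0]
  turn:
    - [0,0,0]
    - [0,0,0]
    - [0,0,0]
    - [0,0,0]

```text
time_s: 4.22
position: [0.4553, 0.2241, 0.0253]
tool_rot: [[0.118, 0.993, -0.001], [0.993, -0.118, -0.0], [-0.0, -0.001, -1.0]]
ft_force: [-0.4, 0.8, 0.7]
grip_width: 0.0338
gripper_force: 0.6
```

Run:
```python
from h import *
s=observe();print(s['position'],s['ft_force'],s['grip_width']);im,d=cams.get_image('wrist')
hsv=cv2.cvtColor(im,cv2.COLOR_RGB2HSV).astype(int);h=hsv[...,0]
m=(h>45)&(h<85)&(hsv[...,1]>100)&(d>0)
v,u=np.nonzero(m);print(len(u),u.mean(),v.mean(),np.median(wpix(u,v,d[v,u],s),0).round(4))
save('w2.png',cv2.resize(im[170:400,180:480],(780,598)))
```

```text
[0.45525082 0.22407571 0.02530908] [-0.42818361  0.82164934  0.7189493 ] 0.03380459334678508
786 327.5330788804071 280.63867684478373 [0.4572 0.2228 0.0439]
```

View pics/w2.png

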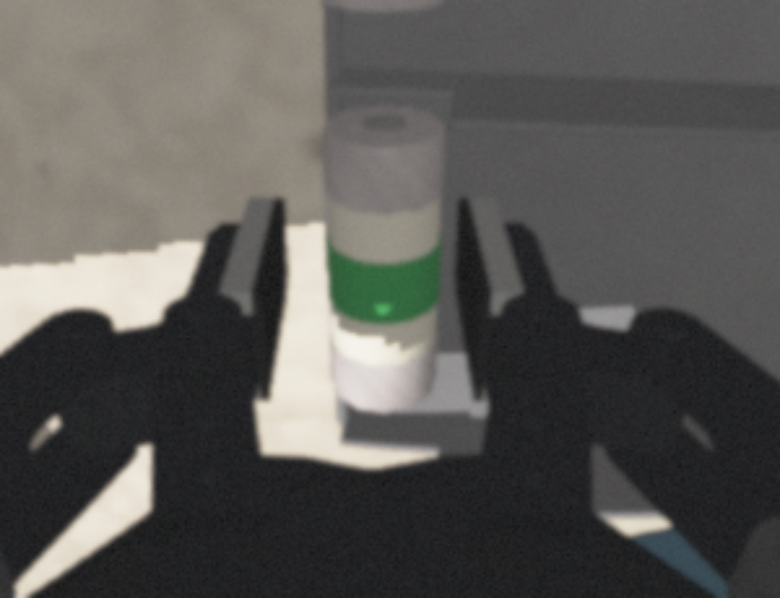

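The fuse sits between the pads, about 2 mm right of centre and still at rest. I'll nudge over and close.

Emit:
move_arm:
  jaw: [3.4,2.8,2.4,2.0,1.8,1.8,1.8]
  dp:
    - [-0.1,0.18,0]
    - [0,0,0]
    - [0,0,0]
    - [0,0,0]
    - [0,0,0]
    - [0,0,0]
    - [0,0,0]
  turn:
    - [0,0,0]
    - [0,0,0]
    - [0,0,0]
    - [0,0,0]
    - [0,0,0]
    - [0,0,0]
    - [0,0,0]

```text
time_s: 4.85
position: [0.4574, 0.2228, 0.026]
tool_rot: [[0.118, 0.993, 0.0], [0.993, -0.118, -0.0], [-0.0, 0.0, -1.0]]
ft_force: [-1.2, -0.8, 3.0]
grip_width: 0.0204
gripper_force: 48.8
```

Emit:
move_arm:
  jaw: [1.8,1.8,1.8,1.8,1.8]
  dp:
    - [0,0,-0.5]
    - [0,0,-1]
    - [0,0,-2]
    - [0,0,-3]
    - [0,0,-3]
  turn:
    - [0,0,0]
    - [0,0,0]
    - [0,0,0]
    - [0,0,0]
    - [0,0,0]

```text
time_s: 5.27
position: [0.4567, 0.2228, 0.1216]
tool_rot: [[0.118, 0.993, -0.002], [0.993, -0.118, -0.0], [-0.001, -0.002, -1.0]]
ft_force: [0.9, 0.7, -0.4]
grip_width: 0.0199
gripper_force: 49.0
```

Run:
```python
from h import *
s=observe();print(s['position'],s['ft_force'],s['grip_width'],s['gripper_force']);im,d=cams.get_image('wrist')
hsv=cv2.cvtColor(im,cv2.COLOR_RGB2HSV).astype(int);h=hsv[...,0]
m=(h>45)&(h<85)&(hsv[...,1]>100)&(d>0)
v,u=np.nonzero(m);p=wpix(u,v,d[v,u],s);print(len(u),u.mean(),v.mean(),np.median(p,0).round(4),'tool',((np.median(p,0)-s['position'])@np.array(s['tool_rot'])).round(4), p[:,2].max())
for r in cams.outline_of('wrist','fuse_green')[:4]: print(r['p'],r['box'])
save('w3.png',cv2.resize(im[170:400,180:480],(780,598)))
```

```text
[0.45672544 0.22282014 0.12158021] [ 0.91151672  0.68202461 -0.39189383] 0.019941969466633735 48.95630657672882
849 322.5288574793875 277.92108362779743 [0.4565 0.2229 0.1395] tool [ 0.     -0.0003 -0.0179] 0.1427759886987874
0.94 [0.2765, 0.1531, 0.1023, 0.1017]
0.77 [0.5041, 0.6695, 0.0792, 0.302]
```

View pics/w3.png

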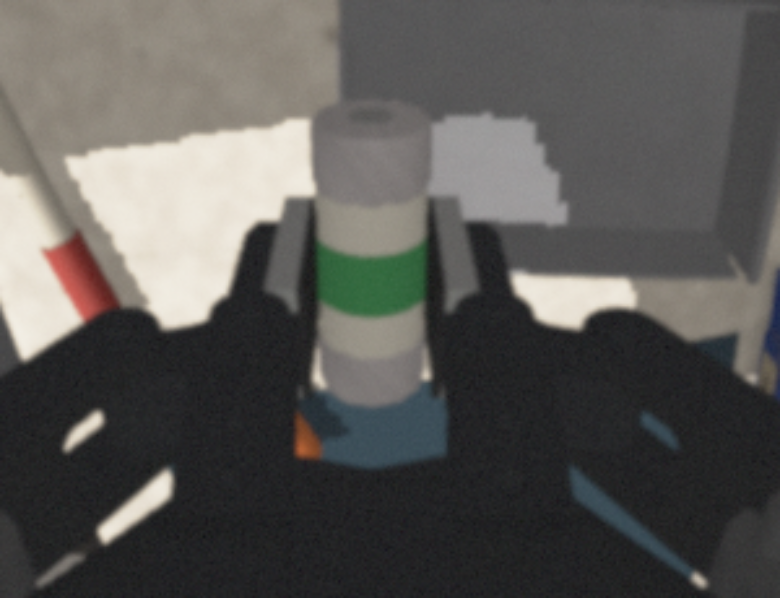

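The fuse is held square, its band centred at crop px (370,280) and its axis about 8 mm behind the TCP. Next is the base.

Emit:
move_arm:
  jaw: [1.8,1.8,1.8,1.8,1.8]
  dp:
    - [0,0,-1.5]
    - [0,0,-1.5]
    - [0,0,-0.8]
    - [0,0,0]
    - [-1,-0.3,0]
  turn:
    - [0,0,-0.121]
    - [0,0,-0.121]
    - [0,0,-0.121]
    - [0,0,-0.121]
    - [0,0,0]

```text
time_s: 5.78
position: [0.4578, 0.2131, 0.1585]
tool_rot: [[-0.363, 0.932, -0.0], [0.932, 0.363, 0.0], [0.001, -0.0, -1.0]]
ft_force: [0.9, 0.1, 0.5]
grip_width: 0.0203
gripper_force: 49.0
```

Emit:
move_arm:
  jaw: [1.8,1.8,1.8,1.8,1.8,1.8,1.8,1.8,1.8,1.8,1.8,1.8]
  dp:
    - [-3,-0.8,0]
    - [-4,-1,0]
    - [-4,-1,0]
    - [-4,-1,0]
    - [-4,-1,0]
    - [-4,-1,0]
    - [-4,-1,0]
    - [-4,-1,0]
    - [-4,-1,0]
    - [-4,-1,0]
    - [-3.2,-1,0]
    - [-2,-0.5,0]
  turn:
    - [0,0,0]
    - [0,0,0]
    - [0,0,0]
    - [0,0,0]
    - [0,0,0]
    - [0,0,0]
    - [0,0,0]
    - [0,0,0]
    - [0,0,0]
    - [0,0,0]
    - [0,0,0]
    - [0,0,0]

```text
time_s: 6.78
position: [0.5098, -0.2446, 0.1576]
tool_rot: [[-0.351, 0.936, -0.001], [0.936, 0.351, 0.0], [0.001, -0.001, -1.0]]
ft_force: [0.1, 0.3, -0.5]
grip_width: 0.0201
gripper_force: 49.0
```

Run:
```python
from h import *
s=observe();print(s['position'],s['tool_rot'],s['grip_width']);im,d=cams.get_image('wrist')
np.savez('w4.npz',im=im,d=d,R=s['tool_rot'],p=s['position']);save('w4.png',im)
for q in ('fuse_base','seat','clip_a','clip_b'):
    for r in cams.mark_of('wrist',q)[:3]:
        u,v=np.array(r['location'])*[640,400]; z={'fuse_base':.002,'seat':.038}.get(q,.054)
        print(q,round(r['p'],2),round(u),round(v),wplane(u,v,z,s).round(4))
```

```text
[ 0.50977911 -0.24462235  0.15757804] [[-3.51302270e-01  9.36260964e-01 -1.45661232e-03]
 [ 9.36261626e-01  3.51303230e-01  4.57100392e-04]
 [ 9.39677865e-04 -1.20318981e-03 -9.99998835e-01]] 0.020056811705239142
fuse_base 0.72 327 94 [ 0.482  -0.1605  0.002 ]
seat 0.64 329 91 [ 0.4827 -0.1589  0.038 ]
seat 0.43 325 93 [ 0.4805 -0.1613  0.038 ]
clip_a 0.74 326 122 [ 0.4888 -0.1831  0.054 ]
clip_a 0.65 329 63 [ 0.4744 -0.1386  0.054 ]
clip_b 0.74 326 122 [ 0.4888 -0.1831  0.054 ]
clip_b 0.65 329 63 [ 0.4744 -0.1386  0.054 ]
```

View pics/w4.png

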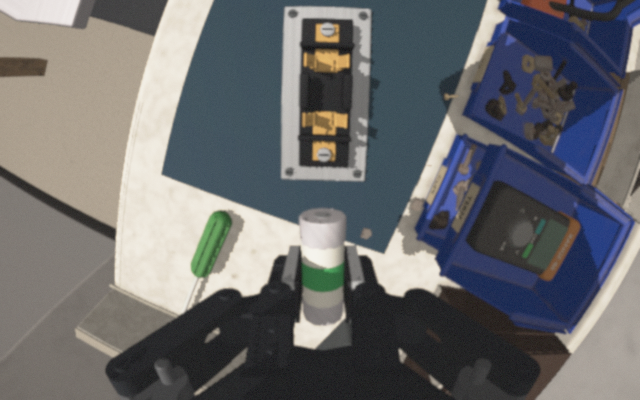

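The base sits at px (327,94), with plate corners at about (284,8), (371,10), (281,179) and (365,181). The clips are at (327,61) and (325,123). I'll refine from the plate outline and the brass.

Run:
```python
from h import *
z=np.load('w4.npz');im,d=z['im'],z['d'];s=dict(tool_rot=z['R'],position=z['p'])
hsv=cv2.cvtColor(im,cv2.COLOR_RGB2HSV).astype(int)
vv,uu=np.mgrid[0:200,260:400];vv=vv.ravel();uu=uu.ravel()
P=wplane(uu,vv,.006,s);H=hsv[vv,uu]
k=(H[:,1]<60)&(H[:,2]>100)
m=np.zeros(im.shape[:2],np.uint8);m[vv[k],uu[k]]=1
n,l,st,_=cv2.connectedComponentsWithStats(m);i=1+st[1:,4].argmax();v,u=np.nonzero(l==i)
p=wplane(u,v,.006,s);R=cv2.minAreaRect((p[:,:2]*1000).astype(np.float32));print('plate',st[i],R)
g=(d[vv,uu]>0);W=wpix(uu,vv,d[vv,uu],s)
b=g&(H[:,0]>12)&(H[:,0]<32)&(H[:,1]>100)&(W[:,2]>.034)
q=W[b];_,L,c=cv2.kmeans(q.astype(np.float32),2,None,(3,50,1e-4),5,0)
for j in(0,1):
    t=q[L.ravel()==j];x=np.array(R0:=[0]) if 0 else t@s['tool_rot'];print(c[j].round(4),len(t),'tool mid',((x.min(0)+x.max(0))/2).round(4),(np.ptp(x,axis=0)).round(4),'world mid',(s['tool_rot']@((x.min(0)+x.max(0))/2)).round(4),t[:,2].max())
e=c[0]-c[1];print('sep',np.hypot(*e[:2]),'yaw',np.degrees(np.arctan2(-e[0],e[1]))%180,'mid',c.mean(0))
```

```text
plate [ 280    5   92  177 7664] ((479.2892150878906, -159.58221435546875), (83.67881774902344, 171.9528045654297), 19.178810119628906)
[ 0.4877 -0.1827  0.0503] 354 tool mid [-0.3484  0.3927 -0.0466] [0.0247 0.0346 0.0228] world mid [ 0.4901 -0.1883  0.0458] 0.05726049223753961
[ 0.472  -0.1359  0.0498] 338 tool mid [-0.2874  0.3942 -0.0466] [0.0241 0.0341 0.0225] world mid [ 0.4701 -0.1306  0.0459] 0.05712691913506704
sep 0.049381148 yaw 18.582916 mid [ 0.47985977 -0.1592553   0.05006549]
```

Emit:
move_arm:
  jaw: [1.8,1.8,1.8,1.8,1.8,1.8,1.8,1.8]
  dp:
    - [0,0,0]
    - [2.5,-0.07,0]
    - [3.5,0,0]
    - [2,0,0]
    - [1.04,0,1.5]
    - [0,0,3]
    - [0,0,2.5]
    - [0,0,1.26]
  turn:
    - [0,0,0.025]
    - [0,0,0]
    - [0,0,0]
    - [0,0,0]
    - [0,0,0]
    - [0,0,0]
    - [0,0,0]
    - [0,0,0]

```text
time_s: 7.7
position: [0.4785, -0.1535, 0.074]
tool_rot: [[-0.335, 0.942, -0.003], [0.942, 0.335, 0.002], [0.003, -0.002, -1.0]]
ft_force: [-1.0, -0.4, -0.5]
grip_width: 0.0199
gripper_force: 49.0
```

Run:
```python
from h import *
s=observe();print(s['position'],s['tool_rot'],s['grip_width']);im,d=cams.get_image('wrist')
save('w5.png',cv2.resize(im[150:400,170:490],(768,600)))
hsv=cv2.cvtColor(im,cv2.COLOR_RGB2HSV).astype(int);h=hsv[...,0]
m=(h>45)&(h<85)&(hsv[...,1]>100)&(d>0);m[:150]=0
v,u=np.nonzero(m);p=wpix(u,v,d[v,u],s);print('band',np.median(p,0).round(4))
m=(h>12)&(h<32)&(hsv[...,1]>100)&(d>0);m[:100]=0;m[:,:200]=0;m[:,460:]=0
v,u=np.nonzero(m);p=(wpix(u,v,d[v,u],s));k=(p[:,2]>.034)&(p[:,2]<.065)&(np.hypot(p[:,0]-.48,p[:,1]+.16)<.06);t=(p-s['position'])@np.array(s['tool_rot'])
t=t[k];print(len(t))
for a in(-1,1):
  for b in(-1,1):
    j=(t[:,0]*a>0)&(t[:,1]*b>0)
    if j.sum()>5: print(a,b,j.sum(),t[j].min(0).round(4),t[j].max(0).round(4))
```

```text
[ 0.47852079 -0.15350896  0.07398725] [[-0.3350858   0.9421824  -0.00313582]
 [ 0.94218309  0.33509265  0.00198418]
 [ 0.00292025 -0.00228965 -0.99999311]] 0.019912856742532882
band [ 0.4784 -0.1537  0.0918]
546
1 -1 261 [ 0.0064 -0.0208  0.0172] [ 0.0331 -0.0007  0.0392]
1 1 285 [0.0071 0.0005 0.0171] [0.0332 0.0195 0.0399]
```

View pics/w5.png

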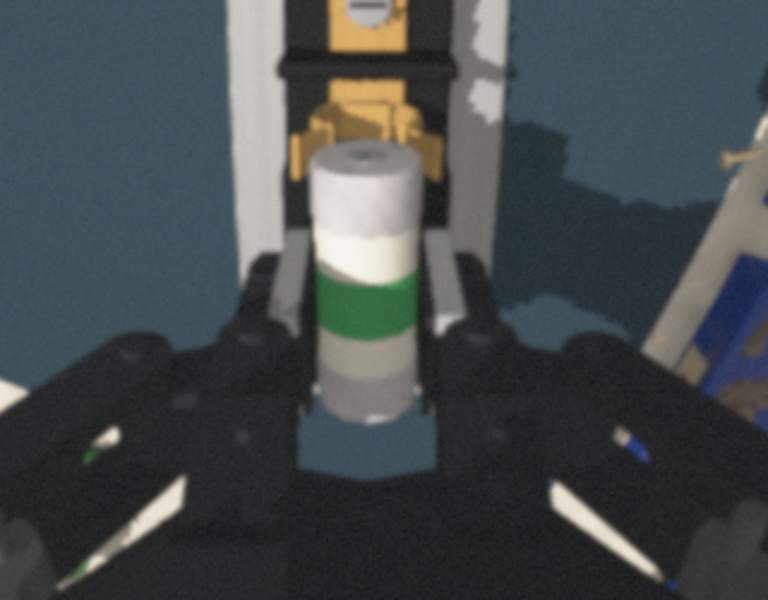

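Emit:
move_arm:
  jaw: [1.8,1.8,1.8]
  dp:
    - [-0.58,-0.08,0]
    - [0,0,0]
    - [0,0,0]
  turn:
    - [0,0,0.008]
    - [0,0,0]
    - [0,0,0]

```text
time_s: 8.0
position: [0.4817, -0.1618, 0.0774]
tool_rot: [[-0.327, 0.945, 0.002], [0.945, 0.327, -0.001], [-0.002, 0.001, -1.0]]
ft_force: [-0.9, -1.2, -0.9]
grip_width: 0.0201
gripper_force: 49.0
```

Run:
```python
from h import *
s=observe();print(s['position'],s['tool_rot'][:,0]);im,d=cams.get_image('wrist')
hsv=cv2.cvtColor(im,cv2.COLOR_RGB2HSV).astype(int);h=hsv[...,0]
# plate far edge + clip measured in tool frame
m=(h>12)&(h<32)&(hsv[...,1]>100)&(d>0);m[:100]=0;m[:,:200]=0;m[:,460:]=0
v,u=np.nonzero(m);p=wpix(u,v,d[v,u],s);k=(p[:,2]>.046)&(p[:,2]<.06)&(np.hypot(p[:,0]-.48,p[:,1]+.16)<.06);t=((p-s['position'])@np.array(s['tool_rot']))[k]
print(len(t),t.min(0),t.max(0),np.median(t,0))
for n in('scene','side'):
    im,d=cams.get_image(n)
    hsv=cv2.cvtColor(im,cv2.COLOR_RGB2HSV).astype(int);h=hsv[...,0]
    vv,uu=np.nonzero(d>0);p=pix2w(n,uu,vv,d[vv,uu]);H=hsv[vv,uu]
    near=np.hypot(p[:,0]-.48,p[:,1]+.16)<.06
    k=near&(H[:,0]>45)&(H[:,0]<85)&(H[:,1]>90)&(p[:,2]>.06);print(n,'green',k.sum(),np.median(p[k],0))
```

```text
[ 0.48172002 -0.16176358  0.07737074] [-0.32657799  0.94516866 -0.00173714]
629 [ 0.02124564 -0.01863037  0.02063696] [0.03281263 0.01683199 0.03130473] [0.02746949 0.00691007 0.02601084]
scene green 0 [nan nan nan]
side green 0 [nan nan nan]
  return _methods._mean(a, axis=axis, dtype=dtype,
  ret = um.true_divide(
```

```bash
python3 -c "
from h import *
s=observe();print(s['position'],s['qvel']);d=np.array([.4796-s['position'][0],-.1594-s['position'][1],0]);print(d@s['tool_rot'])"
```

```text
[ 0.4814142  -0.16157869  0.07703739] [ 0.03116292  0.18424158  0.1969344   0.01296056 -0.2421943  -0.04250609]
[ 2.65186003e-03 -1.00281164e-03 -4.12045013e-06]
```

Emit:
move_arm:
  jaw: [1.8,1.8,1.8,1.8,1.8,1.8]
  dp:
    - [0.25,-0.1,0]
    - [0,0,0.6]
    - [0,0,0.8]
    - [0,0,0.6]
    - [0,0,0.4]
    - [0,0,0]
  turn:
    - [0,0,0]
    - [0,0,0]
    - [0,0,0]
    - [0,0,0]
    - [0,0,0]
    - [0,0,0]

```text
time_s: 8.65
position: [0.4789, -0.1592, 0.051]
tool_rot: [[-0.327, 0.945, -0.002], [0.945, 0.327, 0.001], [0.002, -0.001, -1.0]]
ft_force: [0.1, 0.5, 0.1]
grip_width: 0.0203
gripper_force: 49.0
```

Run:
```python
from h import *
cams.get_image('scene')
s=observe();d=np.array([.4796-s['position'][0],-.1594-s['position'][1],0]);print(s['position'],d@s['tool_rot'],s['ft_force'])
im,d=cams.get_image('wrist')
hsv=cv2.cvtColor(im,cv2.COLOR_RGB2HSV).astype(int);h=hsv[...,0]
m=(h>12)&(h<32)&(hsv[...,1]>100)&(d>0);m[:100]=0;m[:,:200]=0;m[:,460:]=0
v,u=np.nonzero(m);p=wpix(u,v,d[v,u],s);k=(p[:,2]>.046)&(p[:,2]<.06)&(np.hypot(p[:,0]-.48,p[:,1]+.16)<.06);t=((p-s['position'])@np.array(s['tool_rot']))[k]
print(len(t),np.percentile(t,[1,50,99],0).round(4))
```

```text
[ 0.47916943 -0.15933271  0.05156186] [-2.04302855e-04  3.84944991e-04 -5.52503868e-07] [-0.25044552 -0.50429804 -0.73295878]
558 [[ 0.019  -0.0167 -0.0051]
 [ 0.0252  0.0116 -0.0013]
 [ 0.0294  0.018   0.0052]]
```

Emit:
move_arm:
  jaw: [1.8,1.8,1.8,1.8]
  dp:
    - [0,0.04,0.3]
    - [0,0,0.25]
    - [0,0,0]
    - [0,0,0]
  turn:
    - [0,0,0]
    - [0,0,0]
    - [0,0,0]
    - [0,0,0]

```text
time_s: 9.08
position: [0.4798, -0.1593, 0.0467]
tool_rot: [[-0.327, 0.945, -0.0], [0.945, 0.327, 0.0], [0.0, -0.0, -1.0]]
ft_force: [-0.5, 0.4, -0.5]
grip_width: 0.0204
gripper_force: 49.0
```

Emit:
move_arm:
  jaw: [1.8,1.8,1.8]
  dp:
    - [0,0,0.15]
    - [0,0,0]
    - [0,0,0]
  turn:
    - [0,0,0]
    - [0,0,0]
    - [0,0,0]

```text
time_s: 9.33
position: [0.4801, -0.1594, 0.0454]
tool_rot: [[-0.327, 0.945, 0.001], [0.945, 0.327, -0.0], [-0.001, 0.001, -1.0]]
ft_force: [0.3, 0.7, 0.5]
grip_width: 0.0202
gripper_force: 49.1
```

Emit:
move_arm:
  jaw: [1.8,1.8,1.8]
  dp:
    - [0,0,0.12]
    - [0,0,0]
    - [0,0,0]
  turn:
    - [0,0,0]
    - [0,0,0]
    - [0,0,0]

```text
time_s: 9.58
position: [0.4802, -0.1596, 0.0447]
tool_rot: [[-0.327, 0.945, 0.001], [0.945, 0.327, -0.001], [-0.001, 0.001, -1.0]]
ft_force: [0.5, 0.0, 5.8]
grip_width: 0.0202
gripper_force: 49.7
```

The 5.8 N reading shows contact, so I'll let go, rise and look.

Emit:
move_arm:
  jaw: [2.1,2.4,2.8,3.4,3.4,3.4,3.4,3.4]
  dp:
    - [0,0,-0.05]
    - [0,0,0]
    - [0,0,0]
    - [0,0,0]
    - [0,0,-0.5]
    - [0,0,-1.5]
    - [0,0,-2]
    - [0,0,-2]
  turn:
    - [0,0,0]
    - [0,0,0]
    - [0,0,0]
    - [0,0,0]
    - [0,0,0]
    - [0,0,0]
    - [0,0,0]
    - [0,0,0]

```text
time_s: 10.25
position: [0.4794, -0.1591, 0.1052]
tool_rot: [[-0.327, 0.945, -0.001], [0.945, 0.327, 0.001], [0.001, -0.001, -1.0]]
ft_force: [0.9, -0.3, 1.6]
grip_width: 0.034
gripper_force: 0.0
```

Emit:
move_arm:
  jaw: [0,0,0,0]
  dp:
    - [0,0,0]
    - [0,0,0]
    - [0,0,0]
    - [0,0,0]
  turn:
    - [0,0,0]
    - [0,0,0]
    - [0,0,0]
    - [0,0,0]

```text
time_s: 10.58
position: [0.4793, -0.159, 0.1037]
tool_rot: [[-0.327, 0.945, -0.002], [0.945, 0.327, 0.001], [0.001, -0.001, -1.0]]
ft_force: [-0.1, 0.1, -0.5]
grip_width: 0.0001
gripper_force: 0.0
```

```bash
cat > look.py <<'E'
from h import *
import sys
s=observe();d0=np.array([.4796-s['position'][0],-.1594-s['position'][1],0]);print(s['position'],d0@s['tool_rot'],s['grip_width'])
im,d=cams.get_image('wrist');save(sys.argv[1],cv2.resize(im[100:400,160:480],(640,600)))
hsv=cv2.cvtColor(im,cv2.COLOR_RGB2HSV).astype(int);h=hsv[...,0]
vv,uu=np.nonzero(d>0);p=wpix(uu,vv,d[vv,uu],s);H=hsv[vv,uu]
bf=(p-[.4796,-.1594,.002])@np.array([[.945,.327,0],[-.327,.945,0],[0,0,1]]).T
g=(H[:,0]>45)&(H[:,0]<85)&(H[:,1]>100)&(np.abs(bf[:,:2])<.03).all(1)
print('green',g.sum(),np.median(bf[g],0).round(4),np.percentile(bf[g],[2,98],0).round(4))
w=(H[:,1]<60)&(H[:,2]>90)&(np.abs(bf[:,0])<.012)&(abs(bf[:,1])<.045)&(bf[:,2]>.038)&(bf[:,2]<.07)
for lo,hi in((-.045,-.02),(-.02,-.007),(.007,.02),(.02,.045)):
    k=w&(bf[:,1]>lo)&(bf[:,1]<hi)
    if k.sum()>5: print(lo,k.sum(),'ztop',np.percentile(bf[k,2],95).round(4),'y',np.percentile(bf[k,1],[1,99]).round(4),'x',np.median(bf[k,0]).round(4))
E
python3 look.py w6.png
```

```text
[ 0.47927869 -0.15902241  0.10365835] [-4.61870385e-04  1.80250871e-04 -9.12323791e-07] 9.255808038200482e-05
green 518 [-0.0003 -0.0003  0.0611] [[-0.0128 -0.0139  0.0189]
 [ 0.0104  0.0051  0.0633]]
-0.02 179 ztop 0.062 y [-0.0196 -0.007 ] x 0.001
0.007 616 ztop 0.0628 y [0.0072 0.0198] x 0.0003
0.02 638 ztop 0.0627 y [0.0201 0.0293] x -0.0003
```

View pics/w6.png

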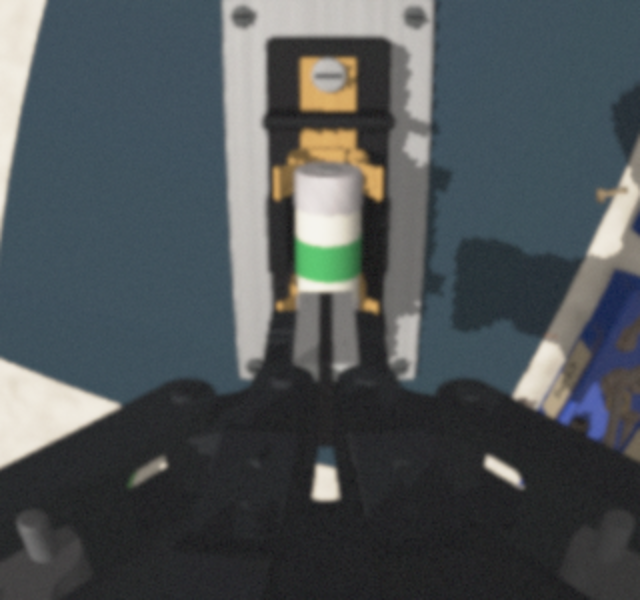

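The fuse lies in the mouths, band at crop px (328,262), top 62 mm up and level, centred endwise. Now I'll press with the closed fingertips.

Emit:
move_arm:
  jaw: [0,0,0,0,0,0]
  dp:
    - [0,0,1.2]
    - [0,0,1.2]
    - [0,0,0.8]
    - [0,0,0.5]
    - [0,0,0.2]
    - [0,0,0]
  turn:
    - [0,0,0]
    - [0,0,0]
    - [0,0,0]
    - [0,0,0]
    - [0,0,0]
    - [0,0,0]

```text
time_s: 11.13
position: [0.4797, -0.1593, 0.0652]
tool_rot: [[-0.327, 0.945, -0.001], [0.945, 0.327, 0.0], [0.001, -0.001, -1.0]]
ft_force: [-0.5, 0.0, 0.2]
grip_width: -0.0002
gripper_force: 0.0
```

Emit:
move_arm:
  jaw: [0,0,0,0,0]
  dp:
    - [0,0,0.1]
    - [0,0,0.1]
    - [0,0,0.1]
    - [0,0,0.1]
    - [0,0,0]
  turn:
    - [0,0,0]
    - [0,0,0]
    - [0,0,0]
    - [0,0,0]
    - [0,0,0]

```text
time_s: 11.55
position: [0.4807, -0.1599, 0.0631]
tool_rot: [[-0.327, 0.945, 0.003], [0.945, 0.327, -0.002], [-0.003, 0.002, -1.0]]
ft_force: [-1.2, 0.5, 9.8]
grip_width: 0.0
gripper_force: 5.1
```

Emit:
move_arm:
  jaw: [0,0,0,0]
  dp:
    - [0,0,0.1]
    - [0,0,0.1]
    - [0,0,0.1]
    - [0,0,0]
  turn:
    - [0,0,0]
    - [0,0,0]
    - [0,0,0]
    - [0,0,0]

```text
time_s: 11.88
position: [0.4809, -0.1601, 0.0601]
tool_rot: [[-0.327, 0.945, 0.004], [0.945, 0.327, -0.003], [-0.004, 0.003, -1.0]]
ft_force: [0.1, -0.9, 9.7]
grip_width: 0.0002
gripper_force: 4.7
```

Emit:
move_arm:
  jaw: [0,0,0,0,0]
  dp:
    - [0,0,0.1]
    - [0,0,0.1]
    - [0,0,0.1]
    - [0,0,0.1]
    - [0,0,0]
  turn:
    - [0,0,0]
    - [0,0,0]
    - [0,0,0]
    - [0,0,0]
    - [0,0,0]

```text
time_s: 12.3
position: [0.4806, -0.1599, 0.0555]
tool_rot: [[-0.327, 0.945, 0.003], [0.945, 0.327, -0.002], [-0.003, 0.002, -1.0]]
ft_force: [0.9, -0.9, 3.4]
grip_width: 0.0002
gripper_force: 1.7
```

Force is dropping, so it is passing the neck.

Emit:
move_arm:
  jaw: [0,0,0,0,0,0,0]
  dp:
    - [0,0,0.12]
    - [0,0,0.12]
    - [0,0,0.12]
    - [0,0,0.12]
    - [0,0,0.08]
    - [0,0,0]
    - [0,0,0]
  turn:
    - [0,0,0]
    - [0,0,0]
    - [0,0,0]
    - [0,0,0]
    - [0,0,0]
    - [0,0,0]
    - [0,0,0]

```text
time_s: 12.88
position: [0.4796, -0.1591, 0.0488]
tool_rot: [[-0.327, 0.945, -0.001], [0.945, 0.327, 0.0], [0.001, -0.0, -1.0]]
ft_force: [-0.0, 2.0, 2.7]
grip_width: 0.0001
gripper_force: 1.5
```

Emit:
move_arm:
  jaw: [0,0,0,0]
  dp:
    - [0,0,0.1]
    - [0,0,0.1]
    - [0,0,0]
    - [0,0,0]
  turn:
    - [0,0,0]
    - [0,0,0]
    - [0,0,0]
    - [0,0,0]

```text
time_s: 13.22
position: [0.4799, -0.1591, 0.0485]
tool_rot: [[-0.327, 0.945, 0.001], [0.945, 0.327, -0.0], [-0.001, 0.001, -1.0]]
ft_force: [-5.1, 5.0, 21.7]
grip_width: 0.0003
gripper_force: 10.8
```

Emit:
move_arm:
  jaw: [0,0,0,0,0,0,0]
  dp:
    - [0,0,-0.5]
    - [0,0,-1]
    - [-0.5,0,-2]
    - [-2,0,-2]
    - [-3,0,-1]
    - [-2,0,0]
    - [0,0,0]
  turn:
    - [0,0,0]
    - [0,0,0]
    - [0,0,0]
    - [0,0,0]
    - [0,0,0]
    - [0,0,0]
    - [0,0,0]

```text
time_s: 13.8
position: [0.5055, -0.2337, 0.1123]
tool_rot: [[-0.325, 0.946, 0.002], [0.946, 0.325, -0.003], [-0.003, 0.001, -1.0]]
ft_force: [-0.1, -0.7, -0.5]
grip_width: 0.0001
gripper_force: 0.0
```

```bash
python3 look.py w7.png
```

```text
[ 0.50549385 -0.23368384  0.11234295] [ 0.07866627 -0.00036849 -0.00024968] 5.1282452652283563e-05
green 546 [-0.0003 -0.0019  0.0451] [[-0.0122 -0.0073  0.0185]
 [ 0.0107  0.0034  0.0475]]
-0.045 365 ztop 0.0472 y [-0.0305 -0.0201] x -0.0003
-0.02 492 ztop 0.047 y [-0.0199 -0.0086] x 0.0003
0.007 549 ztop 0.0469 y [0.0074 0.0196] x 0.0004
0.02 226 ztop 0.0472 y [0.0201 0.0265] x -0.0002
```

View pics/w7.png

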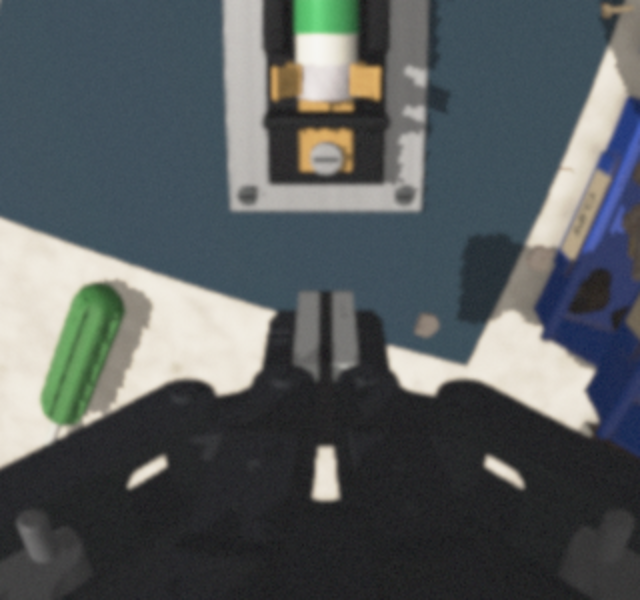

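The fuse is home: both caps' tops are at 47 mm. Band y reads -2 mm in this frame, so I'll check the endwise centring against both clips in one view.

```bash
cat >> look.py <<'E'
b=(H[:,0]>12)&(H[:,0]<32)&(H[:,1]>100)&(bf[:,2]>.040)&(bf[:,2]<.06)&(np.abs(bf[:,0])<.025)
for sg in(-1,1):
    k=b&(bf[:,1]*sg>.01)&(bf[:,1]*sg<.04);print('clip',sg,k.sum(),np.percentile(bf[k,1],[2,50,98]).round(4))
E
python3 look.py w8.png
python3 - <<'E'
from h import *
im,d=cams.get_image('scene');hsv=cv2.cvtColor(im,cv2.COLOR_RGB2HSV).astype(int)
vv,uu=np.nonzero(d>0);p=pix2w('scene',uu,vv,d[vv,uu]);H=hsv[vv,uu]
bf=(p-[.4796,-.1594,.002])@np.array([[.945,.327,0],[-.327,.945,0],[0,0,1]]).T
c=(np.abs(bf[:,0])<.025)&(np.abs(bf[:,1])<.045)&(bf[:,2]>.03)
g=c&(H[:,0]>45)&(H[:,0]<85)&(H[:,1]>90);print('green',g.sum(),bf[g].mean(0).round(4))
b=c&(H[:,0]>12)&(H[:,0]<32)&(H[:,1]>110)
for sg in(-1,1):
    k=b&(bf[:,1]*sg>.01);print(sg,k.sum(),bf[k].mean(0).round(4))
E
```

```text
[ 0.5045128 -0.2316323  0.1116285] [ 7.64077584e-02 -7.24186231e-05 -3.84769702e-05] 0.0003327891922129623
green 557 [ 0.     -0.0022  0.045 ] [[-0.0111 -0.0076  0.0204]
 [ 0.0108  0.0032  0.0474]]
-0.045 371 ztop 0.0471 y [-0.0306 -0.0202] x -0.0
-0.02 508 ztop 0.0468 y [-0.0197 -0.0081] x -0.0
0.007 576 ztop 0.047 y [0.0072 0.0199] x 0.0
0.02 228 ztop 0.047 y [0.02   0.0267] x 0.0
clip -1 476 [-0.029  -0.0239 -0.0189]
clip 1 482 [0.0188 0.024  0.0288]
green 48 [-0.0044 -0.001   0.0413]
-1 60 [-0.0024 -0.0255  0.0424]
1 64 [-0.003   0.0267  0.0421]
```

The clips are symmetric in this view (±24 mm) but the fuse sits about 2 mm toward -y. I'll nudge its end face gently with the closed fingertips, staying above the end barrier.

Emit:
move_arm:
  jaw: [0,0,0,0,0,0,0,0,0]
  dp:
    - [1.5,0,0]
    - [1.5,0,1]
    - [0,0,2]
    - [0,0,1.5]
    - [0,0,1]
    - [0,0,0.7]
    - [0,0,0.5]
    - [0,0,0.3]
    - [0,0,0]
  turn:
    - [0,0,0]
    - [0,0,0]
    - [0,0,0]
    - [0,0,0]
    - [0,0,0]
    - [0,0,0]
    - [0,0,0]
    - [0,0,0]
    - [0,0,0]

```text
time_s: 14.7
position: [0.4945, -0.2018, 0.0417]
tool_rot: [[-0.327, 0.945, -0.0], [0.945, 0.327, 0.0], [0.0, -0.0, -1.0]]
ft_force: [0.0, 0.1, 0.3]
grip_width: 0.0002
gripper_force: 0.0
```

```bash
python3 look.py w9.png; python3 -c "
from h import *
print(observe()['ft_force'])"
```

```text
[ 0.49445061 -0.20178598  0.04173009] [ 4.49119184e-02 -1.77998228e-04  1.01148712e-05] 0.00016715313784969104
green 1125 [ 0.     -0.002   0.0452] [[-0.0119 -0.0078  0.0192]
 [ 0.0105  0.0037  0.0475]]
-0.045 1245 ztop 0.068 y [-0.0347 -0.0202] x 0.0
-0.02 952 ztop 0.0468 y [-0.0198 -0.0083] x 0.0
0.007 1213 ztop 0.047 y [0.0072 0.0199] x 0.0
0.02 582 ztop 0.0472 y [0.0201 0.0272] x 0.0
clip -1 934 [-0.0287 -0.0234 -0.0188]
clip 1 1120 [0.0192 0.0241 0.0292]
[-1.0384885  -0.35137262  1.36980509]
```

Emit:
move_arm:
  jaw: [0,0,0,0,0,0,0]
  dp:
    - [0.1,0,0]
    - [0.1,0,0]
    - [0.1,0,0]
    - [0.05,0,0]
    - [0.05,0,0]
    - [0,0,0]
    - [0,0,0]
  turn:
    - [0,0,0]
    - [0,0,0]
    - [0,0,0]
    - [0,0,0]
    - [0,0,0]
    - [0,0,0]
    - [0,0,0]

```text
time_s: 15.33
position: [0.4936, -0.1988, 0.0423]
tool_rot: [[-0.327, 0.945, 0.001], [0.945, 0.327, -0.002], [-0.002, 0.001, -1.0]]
ft_force: [0.8, -4.9, 1.3]
grip_width: 0.0002
gripper_force: 2.6
```

Contact; small steps from here.

Emit:
move_arm:
  jaw: [0,0,0,0]
  dp:
    - [0.05,0,0]
    - [0.05,0,0]
    - [0,0,0]
    - [0,0,0]
  turn:
    - [0,0,0]
    - [0,0,0]
    - [0,0,0]
    - [0,0,0]

```text
time_s: 15.67
position: [0.4936, -0.1983, 0.0424]
tool_rot: [[-0.327, 0.945, 0.002], [0.945, 0.327, -0.002], [-0.003, 0.001, -1.0]]
ft_force: [1.1, -6.6, 0.0]
grip_width: -0.0001
gripper_force: 3.4
```

```bash
python3 look.py w10.png
```

```text
[ 0.49359049 -0.19827562  0.0424237 ] [ 0.04131299 -0.00051901 -0.00012236] -0.00010613164240484097
green 1103 [-0.0001 -0.0014  0.0453] [[-0.0105 -0.0072  0.0192]
 [ 0.0105  0.0044  0.0476]]
-0.045 1137 ztop 0.0676 y [-0.0311 -0.0203] x 0.0004
-0.02 978 ztop 0.047 y [-0.0199 -0.0078] x 0.0004
0.007 1180 ztop 0.047 y [0.0072 0.0199] x 0.0004
0.02 626 ztop 0.0472 y [0.0201 0.0275] x -0.0001
clip -1 906 [-0.0288 -0.0234 -0.0188]
clip 1 1112 [0.0192 0.0242 0.0291]
```

Emit:
move_arm:
  jaw: [0,0,0,0,0]
  dp:
    - [0.05,0,0]
    - [0.05,0,0]
    - [0.05,0,0]
    - [0,0,0]
    - [0,0,0]
  turn:
    - [0,0,0]
    - [0,0,0]
    - [0,0,0]
    - [0,0,0]
    - [0,0,0]

```text
time_s: 16.13
position: [0.4931, -0.197, 0.0424]
tool_rot: [[-0.327, 0.945, 0.002], [0.945, 0.327, -0.003], [-0.003, 0.001, -1.0]]
ft_force: [0.6, -7.4, 1.1]
grip_width: 0.0002
gripper_force: 3.6
```

```bash
python3 look.py w11.png
```

```text
[ 0.49314698 -0.19695763  0.04241937] [ 0.0399224  -0.00053101 -0.00012629] 0.00021365154541905275
green 1105 [-0.0001 -0.      0.0453] [[-0.0119 -0.0058  0.019 ]
 [ 0.0105  0.0058  0.0475]]
-0.045 1055 ztop 0.0678 y [-0.0298 -0.0202] x 0.0004
-0.02 1050 ztop 0.0469 y [-0.0199 -0.0071] x 0.0004
0.007 1166 ztop 0.0469 y [0.0072 0.0198] x 0.0004
0.02 734 ztop 0.0471 y [0.0201 0.0289] x -0.0001
clip -1 895 [-0.0287 -0.0233 -0.0187]
clip 1 1100 [0.0192 0.0242 0.0291]
```

Centred within 0.2 mm, so I'll back off and clear.

Emit:
move_arm:
  jaw: [0,0,0,0,0,0,0,0,0]
  dp:
    - [-0.3,0,0]
    - [-0.4,0,0]
    - [0,0,-1]
    - [0,0,-2]
    - [-1.5,0,-3]
    - [-1.5,0,-1]
    - [0,0,0]
    - [0,0,0]
    - [0,0,0]
  turn:
    - [0,0,0]
    - [0,0,0]
    - [0,0,0]
    - [0,0,0]
    - [0,0,0]
    - [0,0,0]
    - [0,0,0]
    - [0,0,0]
    - [0,0,0]

```text
time_s: 16.93
position: [0.5037, -0.2296, 0.1111]
tool_rot: [[-0.327, 0.945, -0.002], [0.945, 0.327, 0.002], [0.002, -0.001, -1.0]]
ft_force: [-0.0, 0.7, -0.2]
grip_width: 0.0004
gripper_force: 0.0
```

```bash
python3 look.py w12.png; python3 -c "
from h import *
print(ticket.close_job())"
```

```text
[ 0.50366672 -0.22963689  0.11114243] [0.07424522 0.00021636 0.00016825] 0.00042123202769218845
green 557 [-0.0004  0.0001  0.0452] [[-0.0122 -0.0056  0.0186]
 [ 0.0104  0.0055  0.0476]]
-0.045 307 ztop 0.0471 y [-0.0288 -0.0201] x 0.0003
-0.02 574 ztop 0.047 y [-0.0199 -0.0071] x 0.0003
0.007 551 ztop 0.0469 y [0.0075 0.0196] x -0.0004
0.02 307 ztop 0.0473 y [0.0201 0.0284] x -0.0004
clip -1 461 [-0.029  -0.0241 -0.0192]
clip 1 487 [0.0188 0.0239 0.029 ]
the job is handed in; nothing more can be done
None
```

The green fuse is snapped home in both clips (cap tops at 47 mm), centred endwise within about 0.2 mm after a gentle 7 N nudge on one end to correct a 2 mm offset; peak press reading was about 22 N, the red and blue fuses were not touched, and the job was handed in at about 17 s.

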